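# Draw the honing plate out of the rack and lay it in the sharpening holder

## Robot

A 6-joint arm with a two-finger parallel gripper is mounted at the origin on a cart in front of the work surface, level with it; the furniture and walls round the work are solid. World frame = base frame: x ahead of the robot, y to its left, z up, the work surface at z = 0. Lengths are in m, angles in degrees, forces in N, time in s.
With the tool pointing down it reaches from about 0.3 to 0.75 m from the base axis. Payload 8.5 kg.
Tool frame: the origin (TCP) lies on the centre line of the jaws, within the pads' length; the fingertips stand 14 mm ahead of it and the grasp point (between the pads) lies 5 mm behind it; z points along the fingers, y is the direction in which the jaws open and shut (so a half turn about z gives the same grasp; the last joint's range is limited). The gripper opens to 85 mm and grips with 20 to 120 N. Pads are 22 mm wide; open, the fingers measure 114 mm over their backs; the gripper's body (76 mm by 85 mm) begins 54 mm behind the grasp point. The pads swing forward as they close: fully open they stand 13 mm farther back than shut.
Start: joints at [56.419, 21.807, 74.336, -0, 83.858, -12.336], TCP at [0.199, 0.513, 0.245] pointing down, gripper open.
Joint ranges: [-178.18, 178.18], [-50.72, 133.34], [12.68, 142.11], [-81.47, 261.47], [9.98, 163.14], [-165.26, 165.26]. Speed limits (degrees/s): [136.94, 136.94, 180, 180, 180, 180].

## Interface

Orientations are given as a 3x3 rotation matrix whose columns are the frame's x, y, z axes.
In Python, from rig import env, optics, order, finder gives the robot as it stands.
- The arm moves only by the tool play_rows, never from a script. Its argument "commands" is a list of rows, each an object of numbers: "grip": the closure, from -1 (fully open) to 1 (shut); "x", "y", "z": the shift along the tool's x, y, z in m; "rx", "ry", "rz": the turn, a rotation vector about the tool's x, y, z in rad. A call has 1 to 12 rows; each row shifts and turns the commanded pose from where the row before left it, along the tool's axes as they then stand; what a row does not reach is not made up. A row lasts 1/8 s, in which the tool goes at most 62.5 mm and 10.7 degrees, less where a joint would pass 70% of its speed; a pose out of reach is approached as far as the arm can. A call is refused whole if a number of a shift passes 0.0625 or a number of a turn 0.188, either way. A call with a gripper value outside its range is refused whole. The fingers move at their own pace and stop on an object; "squeeze" is the grip in N (left out, the last holds). Time passes only in rows, so rows that do not move let the fingers close. It gives the time, the measured TCP pose, the force and the opening at its end, in the units of the state.
- env.observe(): the state, without advancing time (a new reading comes with each control period).
- optics.get_image(name): name is "scene" or "top" or "wrist"; returns a dict with "color" (480x640x3 uint8, blue, green, red), "range_z" (480x640 float32, m along the optical axis (not along the pixel's ray), 0 where there is no reading), "fov_y" (degrees; the focal length in pixels is half the picture's height over the tangent of half this angle, whatever the lens; pixels are square), "cx", "cy" (the principal point, pixels), "dist_coeffs" ([k1, k2, p1, p2, k3] as OpenCV has them; the pictures are not rectified), "cam_to_world" (4x4, takes a point from camera to world coordinates). Camera axes: x right, y down, z forward; pixel columns grow to the right and rows downward; lengths in m; the calibration is good to about 2 mm. A picture is of the moment at which its call begins.
- order.close_job(): hands the job in, once; it reports no verdict.
Trained networks look in the newest picture that a camera, given by its name, has taken for a name from the list of things; names that differ only in an ending like _2 or _b are one class to them, and where a whole thing is asked for, a point or a joint stands for the part that bears it (a point fixed in the world has none). Each returns a list of dicts, best first, with "conf" (0 to 1); they miss things now and then, are a little off and sometimes report something else, mostly with a low value. They report only what shows in the picture. A call takes as long as a camera call.
- finder.boxes_of(camera, thing): "point" ([x, y, z] in m, in world coordinates, good to about 4 mm: the middle of the surface that is visible of it).
The state is a dict: "time_s": time; "q": joint angles; "qvel": joint speeds; "joint_efforts": joint torques, N m; "position": TCP position; "tool_rot": TCP orientation; "ft_force": force on the tool from outside, world axes, zero at the start; "wrist_torque": the same for the moment, N m; "grip_width": finger opening in m.
Only numpy, scipy, OpenCV 4.12 (cv2) and the standard library are available. Lean on these libraries where they do the work, as an engineer would, in place of code of your own. Each camera call takes 0.05 s, during which the arm holds its last target.

## Task

Get the flat steel honing plate ready for use. It lies on the lower shelf of the small rack, where fingers cannot get round it, so draw it out from under the top board until about a third of it sticks out over the shelf's front edge, still lying flat on the shelf, and pick it up by the part that sticks out. Then lower it into the sharpening holder, keeping hold of it until it rests there, so that it lies flat between the two end lips and along the bed (either way round), and let go; do not drop the plate, and leave the loupe, the ferrule, the pale handle blank and the roll of tape where they are.

Things in the scene. Friction and masses are not known exactly. Their poses are not given: they have to be found in the camera images.
- rack: Low two-tier plywood bench rack, fixed, 195 mm deep, 110 wide, 190 high: a lower shelf, a back panel and a top board over it; its open front looks to the robot's right. Origin: on the table under the middle of the lower shelf's front edge; its x axis points into the rack (roughly to the robot's left), z up, y across (roughly toward the robot).
- shelf_edge (a point): Middle of the lower shelf's front edge, on its top face (60 mm above the table); axes as the rack's. Two guide strips 4 high stand along the shelf, 58 apart, and the plate lies between them, so fingers cannot go beside it there. Shelf runs back to the back panel at x = 183. In front of the edge all is free down to the table.
- board_edge (a point): Middle of the top board's lower front edge: 178 mm above the table, 118 above the shelf, 45 behind the shelf's front edge; axes as the rack's. The board is 12 thick and 110 wide; side cheeks hold it only deeper than 128 behind the shelf's edge.
- plate: Plain flat steel honing plate, loose, 140 mm long (x), 50 wide (y), 5 thick, about 0.25 kg. Origin: centre of its underside, z up. Starts flat on the shelf along the rack's x, near end 8 to 25 behind the shelf's edge. Shut fingertips pressed on its top with 5 to 20 N drag it along: it slides more easily on the shelf than under a fingertip. Pressing beyond the shelf's edge tips it up.
- plate_near_end (a point): Middle of the plate's near (-x) end, on its top face; axes as the plate's.
- holder: Sharpening holder, fixed: narrow wooden bed 190 mm long (x), 34 wide (y), with rubber seat, a lip across each end, and two rubber feet 50 wide, 8 high at x = -70 and 70. Origin: centre of its underside, on the table, z up. It stands to the right of the rack, lying crosswise to the robot. The plate is wider than the bed and overhangs it by 8 each side: fingers holding its sides pass down beside the bed.
- holder_seat (a point): Centre of the seat's face, 35 mm above the table; axes as the holder's. Between the lips the seat is 156 long (x = -78 to 78); the lips stand 4 above it and are 12 thick. The plate's origin belongs here.
- loupe: Small black loupe, 37 mm across, 22 high, on the table; origin at the centre of its underside. Leave alone.
- ferrule: Small cream tube ferrule, 23 mm across, 22 high, upright on the table; origin at the centre of its underside. Leave alone.
- blank: Pale turned wooden handle blank, 118 mm long (its y), 23 wide, 19 high, lying on the table near its front edge; origin at the centre of its underside. Leave alone. (A second, dark blank farther back is no part of the work.)
- tape: Roll of yellow tape, 100 mm across, 18 high, lying on the rack's top board; origin at the centre of its underside. Leave alone.

How it is judged (in metres and radians):
On the way, in this order (a step that is already met when the one before it is completed fails the run):
1. the plate lies flat on the shelf and sticks out over its front edge by 35 to 65 mm (x of plate_near_end in the frame of shelf_edge between -0.065 and -0.035 m and z of plate_near_end in the frame of shelf_edge below 0.009 m and z of plate in the frame of shelf_edge above -0.004 m and angle between plate's own z axis and vertical below 0.06 rad), for 0.2 s.
2. the plate is lowered onto the holder's seat while the fingers still hold it (it is not dropped) (horizontal distance between plate and holder_seat below 0.02 m and z of plate in the frame of holder_seat below 0.008 m and contact force between the fingers and plate above 1 N), for 0.1 s.
At the end, for the whole second after the job is handed in: The plate lies flat (within 2 degrees, within 3 mm of seat height) and at rest between the holder's end lips, within 10 mm of the seat's centre lengthwise and across, its long side along the bed within 8 degrees, either way round (x of plate in the frame of holder_seat between -0.01 and 0.01 m and y of plate in the frame of holder_seat between -0.01 and 0.01 m and z of plate in the frame of holder_seat between -0.003 and 0.003 m and angle between the x axis of plate and the x axis of holder, either way round below 0.14 rad and angle between plate's own z axis and vertical below 0.04 rad and linear speed of plate below 0.01 m/s); the robot touches nothing.
It fails at once if the loupe, ferrule, handle blank or tape is moved more than 20 mm (distance of any of loupe, ferrule, blank, tape from where it was at the start of the episode above 0.02 m).
It fails at once if the plate is dropped off the shelf or onto the table (height (world z) of plate below 0.02 m).
It also fails if it takes over 64 s, if anything falls off the work surface, if the arm or the gripper's body presses on something with over 40 N, if the wrist force passes 120 N, or if a joint passes its speed limit or range.

## Working session

There is one attempt and no reset: what is moved stays moved. The work goes in short steps, Python scripts to look and compute and a tool call to move; the robot and the scene stay as the last step left them, time stands still between calls to the robot, and variables do not carry over. Pictures are saved under pics/ and viewed, and the job is handed in when it is done.

Besides the shell and the picture viewer there is one more tool, called after "Call:" as a command line: name --argument value ..., lists and objects as JSON in quotes. play_rows: Moves the arm, as the interface text tells. Its arguments: {"type":"object","properties":{"commands":{"type":"array"},"squeeze":{"type":"number"}},"required":["commands"]}

```bash
mkdir -p pics; ls
cat > h.py <<'E'
import numpy as np, cv2
from rig import env, optics, order, finder
def cap(n,tag):
    im=optics.get_image(n); cv2.imwrite(f'pics/{tag}.png',im['color']); 
    np.savez(f'pics/{tag}.npz',**{k:np.array(v) for k,v in im.items()}); return im
def w(im,u,v,z=None):
    f=240/np.tan(np.radians(float(im['fov_y']))/2)
    K=np.array([[f,0,float(im['cx'])],[0,f,float(im['cy'])],[0,0,1]])
    p=cv2.undistortPoints(np.array([[[u,v]]],float),K,np.array(im['dist_coeffs'],float))[0,0]
    T=np.array(im['cam_to_world']); r=np.array([p[0],p[1],1])
    if z is None:
        d=float(np.array(im['range_z'])[int(round(v)),int(round(u))])
    else:
        rw=T[:3,:3]@r; d=(z-T[2,3])/rw[2]
    return T[:3,:3]@(r*d)+T[:3,3]
def cloud(im):
    f=240/np.tan(np.radians(float(im['fov_y']))/2)
    K=np.array([[f,0,float(im['cx'])],[0,f,float(im['cy'])],[0,0,1]])
    v,u=np.mgrid[0:480,0:640]
    p=cv2.undistortPoints(np.stack([u,v],-1).reshape(-1,1,2).astype(float),K,np.array(im['dist_coeffs'],float)).reshape(480,640,2)
    d=np.array(im['range_z'])[...,None]
    c=np.concatenate([p*d,d],-1); T=np.array(im['cam_to_world'])
    c=c@T[:3,:3].T+T[:3,3]; c[d[...,0]==0]=np.nan; return c
E
python3 - <<'E'
from h import *
np.set_printoptions(precision=4,suppress=True)
for n in ['scene','top','wrist']:
    im=cap(n,n+'0'); print(n,im['fov_y'],im['cam_to_world'])
    for t in ['rack','plate','holder','loupe','ferrule','blank','tape']:
        print(t,[(np.round(b['point'],3),round(b['conf'],2)) for b in finder.boxes_of(n,t)[:2]])
s=env.observe(); print(s)
E
```

```text
pics
scene 44.47761592309882 [[ 0.6553 -0.5957  0.4644  0.0421]
 [-0.7554 -0.5155  0.4046 -0.3207]
 [-0.0017 -0.6159 -0.7878  0.8471]
 [ 0.      0.      0.      1.    ]]
rack [(array([0.47 , 0.207, 0.103]), 0.76)]
plate [(array([0.506, 0.167, 0.069]), 0.6)]
holder [(array([ 0.554, -0.137,  0.031]), 0.61)]
loupe [(array([ 0.394, -0.062,  0.016]), 0.86)]
ferrule [(array([0.402, 0.006, 0.019]), 0.58)]
blank [(array([0.39 , 0.195, 0.018]), 0.56)]
tape [(array([0.507, 0.2  , 0.209]), 0.82), (array([0.4  , 0.007, 0.02 ]), 0.68)]
top 42.0930633553473 [[ 0.0151 -0.9911  0.1322  0.3296]
 [-0.9999 -0.0147  0.0041  0.0315]
 [-0.0021 -0.1322 -0.9912  1.2368]
 [ 0.      0.      0.      1.    ]]
rack [(array([0.498, 0.205, 0.191]), 0.86)]
plate [(array([0.502, 0.129, 0.061]), 0.83)]
holder [(array([ 0.558, -0.131,  0.03 ]), 0.83), (array([0.402, 0.01 , 0.023]), 0.63)]
loupe []
ferrule []
blank [(array([0.397, 0.199, 0.016]), 0.68)]
tape [(array([0.509, 0.206, 0.21 ]), 0.75)]
wrist 61.68945105563632 [[ 0.3613  0.8938  0.2658  0.1305]
 [ 0.9324 -0.3461 -0.1037  0.5386]
 [-0.0007  0.2853 -0.9584  0.3731]
 [ 0.      0.      0.      1.    ]]
rack []
plate []
holder []
loupe []
ferrule [(array([0.39 , 0.164, 0.018]), 0.5)]
blank [(array([0.39 , 0.16 , 0.018]), 0.64)]
tape []
{'time_s': 1.2, 'q': array([ 56.4199,  21.8068,  74.3364,  -0.0008,  83.8568, -12.3339]), 'qvel': array([ 0.0514, -0.011 , -0.0104, -0.0732, -0.047 ,  0.0544]), 'joint_efforts': array([  0.0007, -44.8322, -23.1463,  -0.0002,   0.0005,   0.    ]), 'position': array([0.1993, 0.5126, 0.2453]), 'tool_rot': array([[-0.932 ,  0.3624,  0.    ],
       [ 0.3624,  0.932 , -0.    ],
       [-0.    , -0.    , -1.    ]]), 'ft_force': array([-0.0234, -0.2717,  0.7842]), 'wrist_torque': array([ 0.015 ,  0.0379, -0.0206]), 'grip_width': 0.08563940924519355}
```

View pics/scene0.png

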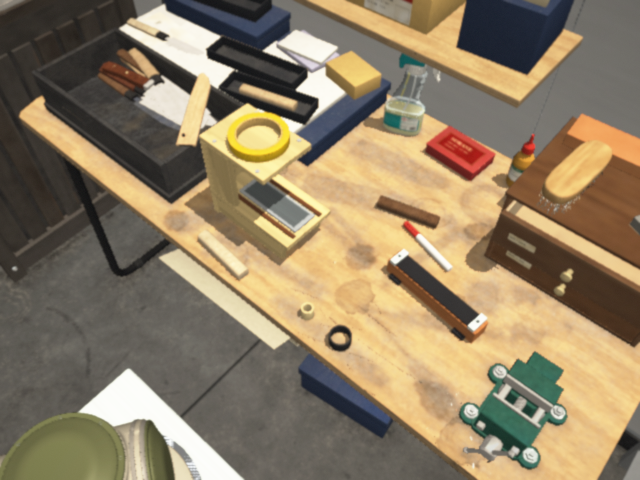

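View pics/top0.png

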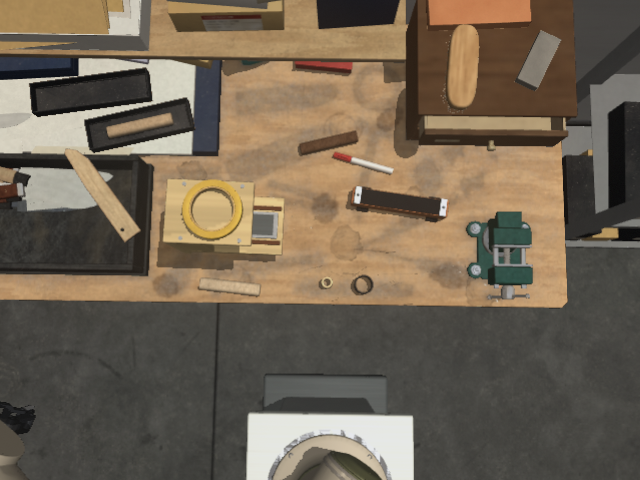

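View pics/wrist0.png

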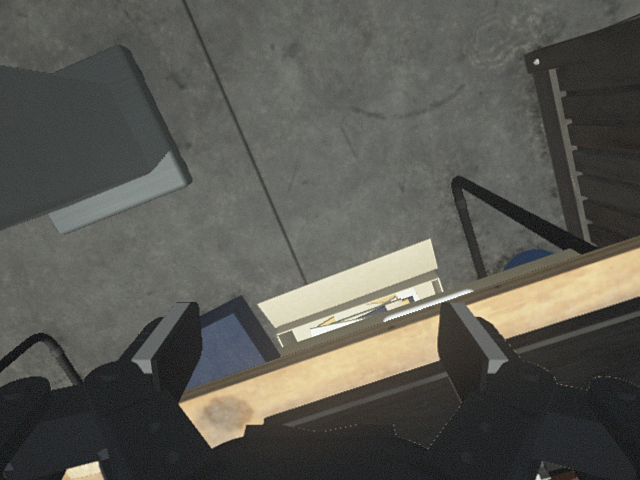

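The scene view shows the rack (260,185) with the plate on its lower shelf (285,208), the holder (437,293), the ferrule (307,311), the loupe (340,337) and the pale blank (222,254). I'll enlarge the key regions.

Run:
```python
from h import *
np.set_printoptions(precision=4,suppress=True)
t=cv2.imread('pics/top0.png'); s=cv2.imread('pics/scene0.png')
a=cv2.resize(t[170:270,155:295],None,fx=5,fy=5,interpolation=cv2.INTER_CUBIC)
cv2.imwrite('pics/c_top_rack.png',a)
cv2.imwrite('pics/c_top_hold.png',cv2.resize(t[170:240,340:460],None,fx=6,fy=6,interpolation=cv2.INTER_CUBIC))
cv2.imwrite('pics/c_sc_rack.png',cv2.resize(s[100:260,195:335],None,fx=3.7,fy=3.7,interpolation=cv2.INTER_CUBIC))
```

```text
(no output)
```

View pics/c_top_rack.png

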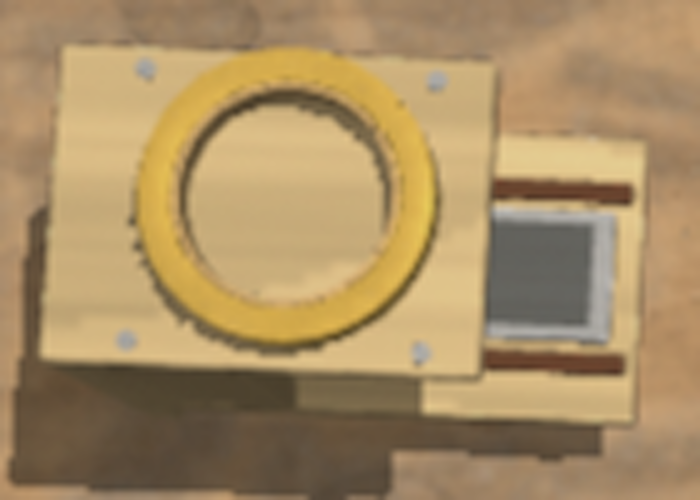

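View pics/c_top_hold.png

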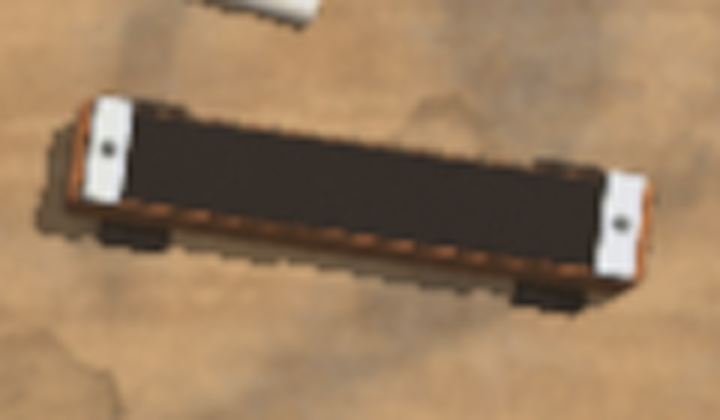

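View pics/c_sc_rack.png

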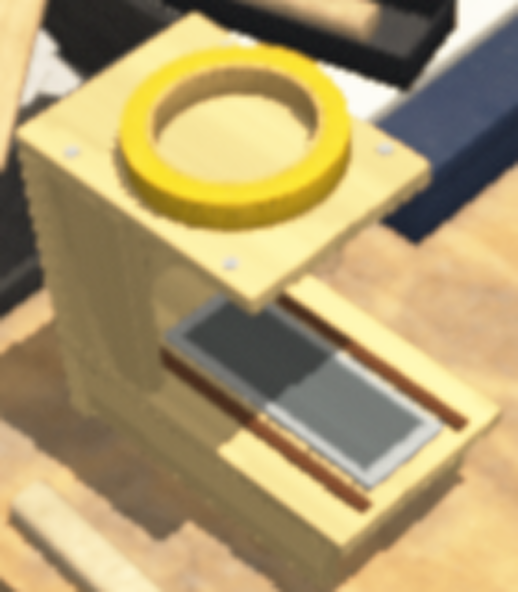

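Run:
```python
from h import *
np.set_printoptions(precision=4,suppress=True)
T=dict(np.load('pics/top0.npz'));S=dict(np.load('pics/scene0.npz'))
def g(im,pts,s,o,z): return np.array([w(im,(u+.5)/s-.5+o[0],(v+.5)/s-.5+o[1],z) for u,v in pts])
for nm,im,p,s,o,z in [('shelf T',T,[(645,140),(634,423)],5,(155,170),.06),
 ('shelf S',S,[(500,410),(343,552)],3.7,(195,100),.06),
 ('plate T',T,[(613,214),(608,341)],5,(155,170),.065),
 ('plate S',S,[(443,425),(366,487),(167,343)],3.7,(195,100),.065),
 ('board T',T,[(497,62),(480,376)],5,(155,170),.19),
 ('board S',S,[(430,168),(255,298)],3.7,(195,100),.19),
 ('hold T',T,[(132,98),(124,203),(604,170),(594,278)],6,(340,170),.039),
 ('holdouter T',T,[(96,95),(82,202),(650,172),(635,280)],6,(340,170),.039),
 ]:
    a=g(im,p,s,o,z); print(nm,a[:,:2].tolist() and np.round(a,4).tolist(),'mean',a.mean(0)[:2])
    d=a[1]-a[0]; print('   len',np.linalg.norm(d),'ang',np.degrees(np.arctan2(d[1],d[0])))
# depth planes
for nm,im in [('T',T),('S',S)]:
    c=cloud(im)
    m=(abs(c[...,2]-.062)<.008)&(c[...,0]>.4)&(c[...,0]<.6)&(c[...,1]>.05)&(c[...,1]<.15)
    print(nm,'shelf',m.sum(),c[m].min(0),c[m].max(0),np.median(c[m][:,2]))
    m=(c[...,2]>.025)&(c[...,2]<.05)&(c[...,0]>.48)&(c[...,0]<.64)&(c[...,1]>-.26)&(c[...,1]<-.02)
    p=c[m]; q=p[:,:2]; r=cv2.minAreaRect(q.astype(np.float32)); print(nm,'holder',m.sum(),r,np.median(p[:,2]))
    m=(abs(c[...,2]-.19)<.006)&(c[...,0]>.4)&(c[...,0]<.6)&(c[...,1]>.08)&(c[...,1]<.3)
    print(nm,'board',cv2.minAreaRect(c[m][:,:2].astype(np.float32)),np.median(c[m][:,2]))
```

```text
shelf T [[0.558, 0.0959, 0.06], [0.4488, 0.0977, 0.06]] mean [0.5034 0.0968]
   len 0.1091810388423431 ang 179.04383926109713
shelf S [[0.5592, 0.0946, 0.06], [0.449, 0.0943, 0.06]] mean [0.5041 0.0945]
   len 0.11011104077057354 ang -179.85542093648723
plate T [[0.5281, 0.1072, 0.065], [0.4794, 0.1079, 0.065]] mean [0.5038 0.1076]
   len 0.04880365858280321 ang 179.08603267731587
plate S [[0.5314, 0.1063, 0.065], [0.4805, 0.1087, 0.065], [0.4831, 0.2407, 0.065]] mean [0.4983 0.1519]
   len 0.0509333598199077 ang 177.2062583832783
board T [[0.5591, 0.14, 0.19], [0.4508, 0.1428, 0.19]] mean [0.505  0.1414]
   len 0.10837239559078354 ang 178.5510453823256
board S [[0.559, 0.1374, 0.19], [0.4539, 0.1413, 0.19]] mean [0.5064 0.1393]
   len 0.10522179531948876 ang 177.85333594142907
hold T [[0.5875, -0.0551, 0.039], [0.5527, -0.0527, 0.039], [0.5659, -0.2087, 0.039], [0.5302, -0.205, 0.039]] mean [ 0.5591 -0.1304]
   len 0.034915338173445755 ang 176.02265254501359
holdouter T [[0.5884, -0.0434, 0.039], [0.5528, -0.0391, 0.039], [0.5654, -0.2236, 0.039], [0.5298, -0.2183, 0.039]] mean [ 0.5591 -0.1311]
   len 0.03579023257868936 ang 173.06129806945438
T shelf 1618 [0.4496 0.0948 0.0545] [0.5607 0.15   0.0699] 0.06196507409501639
T holder 1681 ((0.5599725842475891, -0.1313810497522354), (0.18990999460220337, 0.03564929962158203), 82.40428161621094) 0.034714078327454656
T board ((0.507819652557373, 0.2168724238872528), (0.15277151763439178, 0.11111149191856384), 88.39125061035156) 0.18974794959922525
S shelf 1647 [0.4503 0.0947 0.054 ] [0.5631 0.15   0.0685] 0.061301861819999526
S holder 2287 ((0.5616984963417053, -0.130167618393898), (0.19073902070522308, 0.0368964821100235), 82.96060943603516) 0.03396660627471171
S board ((0.5094966292381287, 0.21686407923698425), (0.15300381183624268, 0.11213326454162598), 88.37335968017578) 0.18936072390872744
```

Measured so far:

| Item | Position | Heading |
|---|---|---|
| Shelf edge | (0.504, 0.0955, 0.06) | rack x axis at about 88.5° |
| Plate near end | about 12 mm behind the shelf edge | along the rack |
| Holder | (0.560, -0.131) | axis at about 82.6° |

The plan is to press with the tool tilted about 55°, pointing into the rack, so the body and the wrist camera clear the top board. I'll swing round the rack first.

Call:
play_rows --commands '[{"grip":1,"x":-0.0326,"y":-0.0424},{"grip":1,"x":-0.0326,"y":-0.0424},{"grip":1,"x":-0.0326,"y":-0.0424},{"grip":1,"x":-0.0326,"y":-0.0424},{"grip":1,"x":-0.0326,"y":-0.0424},{"grip":1,"x":-0.0326,"y":-0.0424},{"grip":1,"x":-0.0326,"y":-0.0424},{"grip":1,"x":-0.0326,"y":-0.0424},{"grip":1,"x":-0.0326,"y":-0.0424},{"grip":1,"x":-0.0326,"y":-0.0424}]' --squeeze 60

```text
invalid input at $.commands[0]: expected keys grip, x, y, z, rx, ry, rz
```

Call:
play_rows --commands '[{"grip":1,"rz":0.175},{"grip":1,"rz":0.175},{"grip":1,"rz":0.175},{"grip":1,"rz":0.175},{"grip":1,"rz":0.175},{"grip":1,"rz":0.175},{"grip":1,"rz":0.175},{"grip":1}]'

```text
invalid input at $.commands[0]: expected keys grip, x, y, z, rx, ry, rz
```

Call:
play_rows --commands '[{"grip":1,"x":-0.0326,"y":-0.0424,"z":0,"rx":0,"ry":0,"rz":0},{"grip":1,"x":-0.0326,"y":-0.0424,"z":0,"rx":0,"ry":0,"rz":0},{"grip":1,"x":-0.0326,"y":-0.0424,"z":0,"rx":0,"ry":0,"rz":0},{"grip":1,"x":-0.0326,"y":-0.0424,"z":0,"rx":0,"ry":0,"rz":0},{"grip":1,"x":-0.0326,"y":-0.0424,"z":0,"rx":0,"ry":0,"rz":0},{"grip":1,"x":-0.0326,"y":-0.0424,"z":0,"rx":0,"ry":0,"rz":0},{"grip":1,"x":-0.0326,"y":-0.0424,"z":0,"rx":0,"ry":0,"rz":0},{"grip":1,"x":-0.0326,"y":-0.0424,"z":0,"rx":0,"ry":0,"rz":0},{"grip":1,"x":-0.0326,"y":-0.0424,"z":0,"rx":0,"ry":0,"rz":0},{"grip":1,"x":-0.0326,"y":-0.0424,"z":0,"rx":0,"ry":0,"rz":0}]' --squeeze 60

```text
time_s: 2.45
position: [0.3497, -0.0025, 0.2456]
tool_rot: [[-0.932, 0.363, 0.001], [0.363, 0.932, -0.0], [-0.001, 0.0, -1.0]]
ft_force: [1.1, 0.0, -0.4]
grip_width: -0.0001
```

Call:
play_rows --commands '[{"grip":1,"x":0,"y":0,"z":0,"rx":0,"ry":0,"rz":0.175},{"grip":1,"x":0,"y":0,"z":0,"rx":0,"ry":0,"rz":0.175},{"grip":1,"x":0,"y":0,"z":0,"rx":0,"ry":0,"rz":0.175},{"grip":1,"x":0,"y":0,"z":0,"rx":0,"ry":0,"rz":0.175},{"grip":1,"x":0,"y":0,"z":0,"rx":0,"ry":0,"rz":0.175},{"grip":1,"x":0,"y":0,"z":0,"rx":0,"ry":0,"rz":0.175},{"grip":1,"x":0,"y":0,"z":0,"rx":0,"ry":0,"rz":0.175},{"grip":1,"x":0,"y":0,"z":0,"rx":0,"ry":0,"rz":0}]'

```text
time_s: 3.45
position: [0.3495, -0.0007, 0.2454]
tool_rot: [[0.023, 1.0, 0.0], [1.0, -0.023, -0.0], [-0.0, 0.0, -1.0]]
ft_force: [0.1, -0.8, 0.5]
grip_width: -0.0004
```

Call:
play_rows --commands '[{"grip":1,"x":0,"y":0.026,"z":0,"rx":0,"ry":0.16,"rz":0},{"grip":1,"x":0,"y":0.026,"z":0,"rx":0,"ry":0.16,"rz":0},{"grip":1,"x":0,"y":0.026,"z":0,"rx":0,"ry":0.16,"rz":0},{"grip":1,"x":0,"y":0.026,"z":0,"rx":0,"ry":0.16,"rz":0},{"grip":1,"x":0,"y":0.026,"z":0,"rx":0,"ry":0.16,"rz":0},{"grip":1,"x":0,"y":0.026,"z":0,"rx":0,"ry":0.16,"rz":0},{"grip":1,"x":0,"y":0,"z":0,"rx":0,"ry":0,"rz":0}]'

```text
time_s: 4.32
position: [0.5062, -0.0057, 0.2435]
tool_rot: [[0.014, 1.0, 0.02], [0.572, -0.024, 0.82], [0.82, -0.0, -0.572]]
ft_force: [-0.6, 0.4, -0.1]
grip_width: -0.0001
```

Run:
```python
from h import *
np.set_printoptions(precision=4,suppress=True)
s=env.observe(); print(s['q'],s['position'],s['tool_rot'])
im=cap('scene','scene1'); cap('wrist','wrist1')
cv2.imwrite('pics/sc1.png',im['color'])
```

```text
[-34.8038  26.8032  85.1745  44.395  101.8344 -37.7252] [ 0.5062 -0.0057  0.2435] [[ 0.0141  0.9997  0.0198]
 [ 0.5716 -0.0242  0.8202]
 [ 0.8204 -0.0002 -0.5718]]
```

View pics/scene1.png

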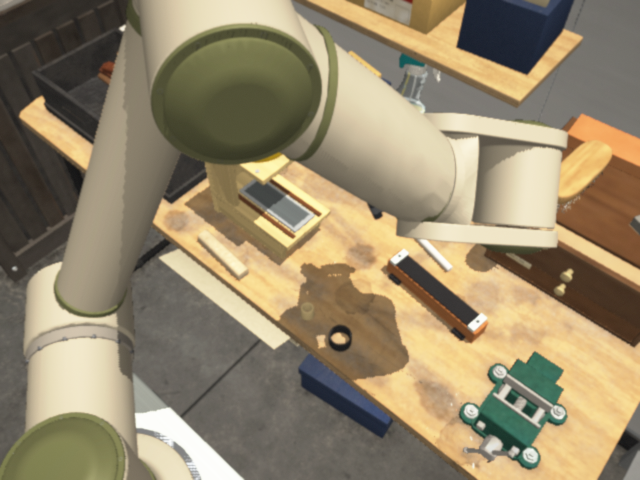

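View pics/wrist1.png

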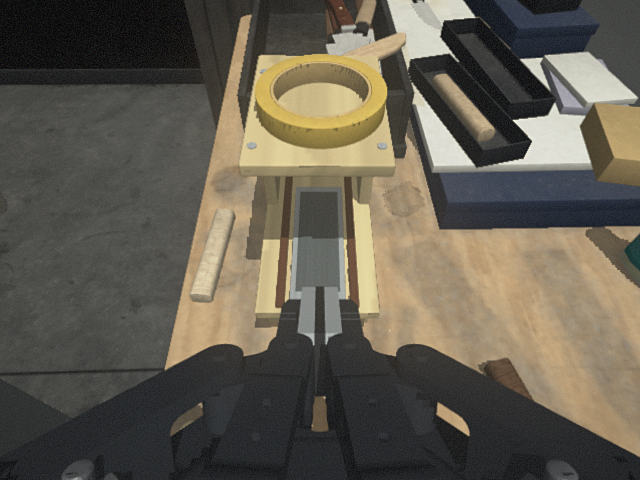

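The wrist view shows the shut fingertips (320,300) centred on the plate, with the rack aligned. I'll descend in front of the shelf first, then move in.

Call:
play_rows --commands '[{"grip":1,"x":-0.0294,"y":0,"z":0.0205,"rx":0,"ry":0,"rz":0},{"grip":1,"x":-0.0294,"y":0,"z":0.0205,"rx":0,"ry":0,"rz":0},{"grip":1,"x":-0.0294,"y":0,"z":0.0205,"rx":0,"ry":0,"rz":0},{"grip":1,"x":-0.0294,"y":0,"z":0.0205,"rx":0,"ry":0,"rz":0},{"grip":1,"x":0,"y":0,"z":0,"rx":0,"ry":0,"rz":0}]'

```text
time_s: 5.05
position: [0.5046, -0.0042, 0.1017]
tool_rot: [[0.014, 1.0, 0.018], [0.573, -0.023, 0.819], [0.819, -0.001, -0.573]]
ft_force: [-0.4, 0.2, 1.2]
grip_width: 0.0003
```

Call:
play_rows --commands '[{"grip":1,"x":0.019,"y":0,"z":0.0272,"rx":0,"ry":0,"rz":0},{"grip":1,"x":0.019,"y":0,"z":0.0272,"rx":0,"ry":0,"rz":0},{"grip":1,"x":0.019,"y":0,"z":0.0272,"rx":0,"ry":0,"rz":0},{"grip":1,"x":0.019,"y":0,"z":0.0272,"rx":0,"ry":0,"rz":0},{"grip":1,"x":0.019,"y":0,"z":0.0272,"rx":0,"ry":0,"rz":0},{"grip":1,"x":0,"y":0,"z":0,"rx":0,"ry":0,"rz":0},{"grip":1,"x":0,"y":0,"z":0,"rx":0,"ry":0,"rz":0}]'

```text
time_s: 5.92
position: [0.5099, 0.1607, 0.1032]
tool_rot: [[0.011, 1.0, 0.022], [0.574, -0.024, 0.818], [0.819, 0.003, -0.574]]
ft_force: [0.4, -0.2, -0.5]
grip_width: 0.0001
```

Run:
```python
from h import *
np.set_printoptions(precision=4,suppress=True)
s=env.observe(); print(s['q'],s['position'],s['tool_rot'],s['ft_force'])
im=cap('scene','scene2'); cap('wrist','wrist2')
```

```text
[-17.8002  36.1539  98.8136  54.1163  75.9113 -45.7775] [0.5099 0.1607 0.1032] [[ 0.0114  0.9997  0.0217]
 [ 0.5742 -0.0243  0.8184]
 [ 0.8187  0.0031 -0.5743]] [ 0.3523 -0.1657 -0.4823]
```

View pics/scene2.png

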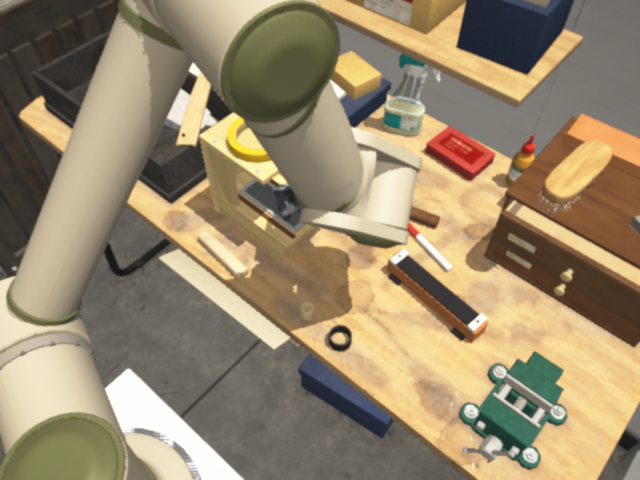

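View pics/wrist2.png

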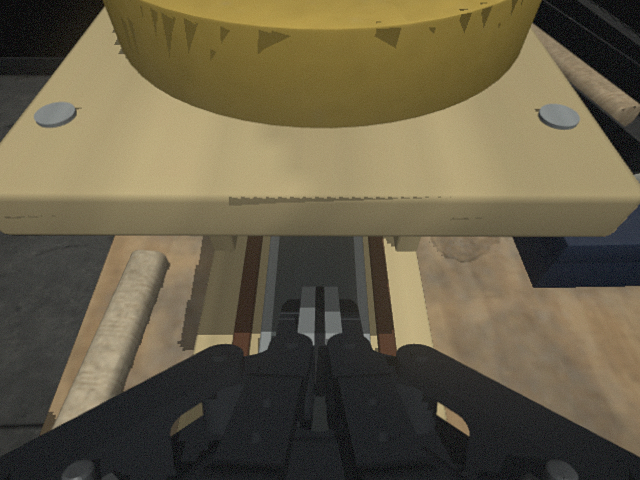

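The shut fingertips are between the guide strips over the plate, under the board edge, and clear of it. I'll lower gently now.

Call:
play_rows --commands '[{"grip":1,"x":-0.0066,"y":-0.004,"z":0.0046,"rx":0,"ry":0,"rz":0},{"grip":1,"x":-0.0066,"y":0,"z":0.0046,"rx":0,"ry":0,"rz":0},{"grip":1,"x":0,"y":0,"z":0,"rx":0,"ry":0,"rz":0}]'

```text
time_s: 6.4
position: [0.5054, 0.1609, 0.0849]
tool_rot: [[0.016, 1.0, 0.02], [0.573, -0.025, 0.819], [0.819, -0.002, -0.573]]
ft_force: [-0.1, 1.1, 0.3]
grip_width: 0.0003
```

Call:
play_rows --commands '[{"grip":1,"x":-0.0016,"y":0,"z":0.0011,"rx":0,"ry":0,"rz":0},{"grip":1,"x":0,"y":0,"z":0,"rx":0,"ry":0,"rz":0}]'

```text
time_s: 6.65
position: [0.5056, 0.161, 0.0837]
tool_rot: [[0.014, 1.0, 0.02], [0.573, -0.025, 0.819], [0.819, -0.0, -0.574]]
ft_force: [-0.0, -1.0, 0.0]
grip_width: -0.0003
```

Call:
play_rows --commands '[{"grip":1,"x":-0.0016,"y":0,"z":0.0011,"rx":0,"ry":0,"rz":0},{"grip":1,"x":0,"y":0,"z":0,"rx":0,"ry":0,"rz":0}]'

```text
time_s: 6.9
position: [0.5056, 0.161, 0.0817]
tool_rot: [[0.014, 1.0, 0.02], [0.573, -0.025, 0.819], [0.819, -0.0, -0.574]]
ft_force: [-0.2, -0.2, 0.7]
grip_width: -0.0003
```

Call:
play_rows --commands '[{"grip":1,"x":-0.0012,"y":0,"z":0.0008,"rx":0,"ry":0,"rz":0},{"grip":1,"x":0,"y":0,"z":0,"rx":0,"ry":0,"rz":0}]'

```text
time_s: 7.15
position: [0.5056, 0.161, 0.0804]
tool_rot: [[0.014, 1.0, 0.021], [0.573, -0.025, 0.819], [0.819, 0.0, -0.573]]
ft_force: [-0.0, 0.2, 0.3]
grip_width: -0.0004
```

Call:
play_rows --commands '[{"grip":1,"x":-0.0012,"y":0,"z":0.0008,"rx":0,"ry":0,"rz":0},{"grip":1,"x":0,"y":0,"z":0,"rx":0,"ry":0,"rz":0}]'

```text
time_s: 7.4
position: [0.5057, 0.161, 0.08]
tool_rot: [[0.014, 1.0, 0.021], [0.572, -0.025, 0.82], [0.82, 0.001, -0.572]]
ft_force: [-1.7, -2.9, 9.5]
grip_width: -0.0
```

Call:
play_rows --commands '[{"grip":1,"x":-0.0008,"y":0,"z":0.0006,"rx":0,"ry":0,"rz":0},{"grip":1,"x":0,"y":0,"z":0,"rx":0,"ry":0,"rz":0}]'

```text
time_s: 7.65
position: [0.5058, 0.1611, 0.0799]
tool_rot: [[0.013, 1.0, 0.021], [0.57, -0.025, 0.821], [0.821, 0.002, -0.571]]
ft_force: [-3.4, -4.9, 17.5]
grip_width: 0.0001
```

Call:
play_rows --commands '[{"grip":1,"x":-0.0029,"y":0,"z":-0.0041,"rx":0,"ry":0,"rz":0},{"grip":1,"x":-0.0029,"y":0,"z":-0.0041,"rx":0,"ry":0,"rz":0},{"grip":1,"x":-0.0029,"y":0,"z":-0.0041,"rx":0,"ry":0,"rz":0},{"grip":1,"x":-0.0029,"y":0,"z":-0.0041,"rx":0,"ry":0,"rz":0}]'

```text
time_s: 8.15
position: [0.5052, 0.142, 0.0799]
tool_rot: [[0.013, 1.0, 0.021], [0.569, -0.024, 0.822], [0.822, 0.001, -0.569]]
ft_force: [0.5, 5.7, 15.2]
grip_width: 0.0002
```

Run:
```python
from h import *
im=cap('wrist','wrist3')
s=env.observe(); print(s['position'],s['ft_force'])
print(finder.boxes_of('wrist','plate_near_end'),finder.boxes_of('wrist','plate'))
```

```text
[0.50525333 0.1414773  0.07991406] [-0.49953901  3.31213565 15.9819605 ]
[{'point': [0.5093, 0.1843, 0.0671], 'conf': 0.93}] [{'point': [0.5086, 0.1811, 0.066], 'conf': 0.73}]
```

View pics/wrist3.png

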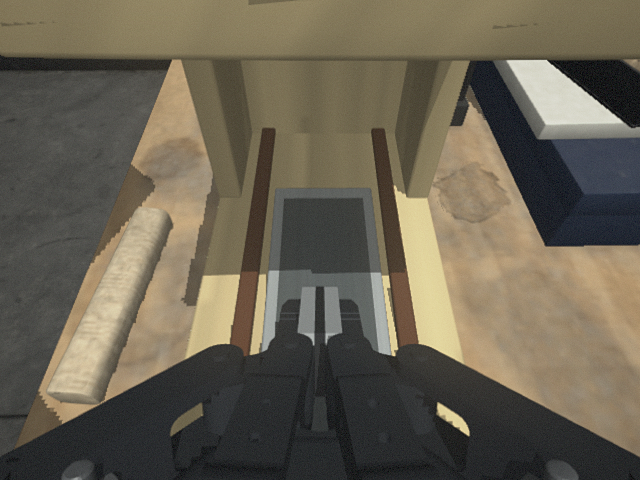

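Run:
```python
from h import *
im=dict(np.load('pics/wrist3.npz'))
for p in [(277,189),(324,189),(370,189)]: print(w(im,*p,.065),w(im,*p))
```

```text
[0.48404614 0.22514545 0.065     ] [0.48401494 0.22540039 0.06474692]
[0.50821134 0.22462735 0.065     ] [0.50827054 0.22606506 0.06356781]
[0.53187112 0.2241037  0.065     ] [0.53203761 0.22492619 0.06417774]
```

The far end now shows at row 189 of the wrist view, at y ≈ 0.225. The plate follows the finger and sticks out about 10 mm, so I'll drag it another 37 mm or so.

Call:
play_rows --commands '[{"grip":1,"x":-0.003,"y":0,"z":-0.0043,"rx":0,"ry":0,"rz":0},{"grip":1,"x":-0.003,"y":0,"z":-0.0043,"rx":0,"ry":0,"rz":0},{"grip":1,"x":-0.003,"y":0,"z":-0.0043,"rx":0,"ry":0,"rz":0},{"grip":1,"x":-0.003,"y":0,"z":-0.0043,"rx":0,"ry":0,"rz":0},{"grip":1,"x":0,"y":0,"z":0,"rx":0,"ry":0,"rz":0}]'

```text
time_s: 8.93
position: [0.5047, 0.1206, 0.0799]
tool_rot: [[0.013, 1.0, 0.021], [0.569, -0.025, 0.822], [0.822, 0.001, -0.57]]
ft_force: [-2.2, 0.7, 18.1]
grip_width: 0.0003
```

Call:
play_rows --commands '[{"grip":1,"x":-0.003,"y":0,"z":-0.0043,"rx":0,"ry":0,"rz":0},{"grip":1,"x":-0.003,"y":0,"z":-0.0043,"rx":0,"ry":0,"rz":0},{"grip":1,"x":-0.003,"y":0,"z":-0.0043,"rx":0,"ry":0,"rz":0},{"grip":1,"x":0,"y":0,"z":0,"rx":0,"ry":0,"rz":0},{"grip":1,"x":0,"y":0,"z":0,"rx":0,"ry":0,"rz":0}]'

```text
time_s: 9.55
position: [0.5042, 0.1049, 0.0799]
tool_rot: [[0.013, 1.0, 0.021], [0.57, -0.025, 0.821], [0.822, 0.001, -0.57]]
ft_force: [-1.7, 0.8, 16.7]
grip_width: -0.0003
```

Run:
```python
from h import *
im=cap('wrist','wrist4')
s=env.observe(); print(s['position'],s['ft_force'])
```

```text
[0.50424031 0.10489833 0.07986987] [-1.76078849  0.33761023 15.97452317]
```

View pics/wrist4.png

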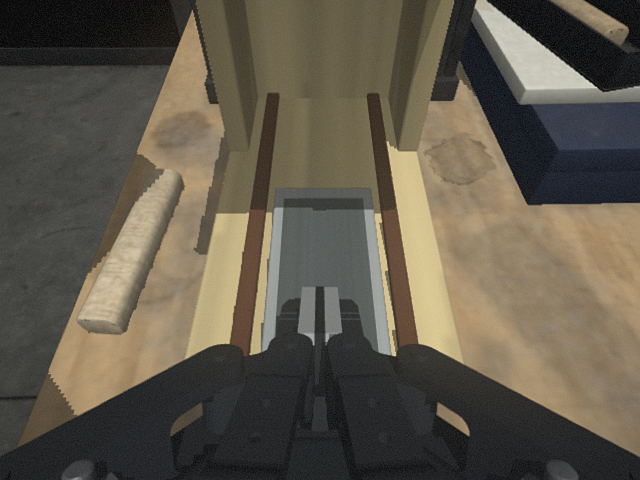

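The far end is again at row 188 with the tool 37 mm further out, so the plate sticks out about 47 mm. I'll lift off and back out, then untilt to about 20°. A fully vertical pose would put the wrist camera into the top board. I'll open the gripper on the way.

Call:
play_rows --commands '[{"grip":1,"x":0.0082,"y":0,"z":-0.0058,"rx":0,"ry":0,"rz":0},{"grip":1,"x":0.0246,"y":0,"z":-0.0172,"rx":0,"ry":0,"rz":0},{"grip":1,"x":-0.0171,"y":0,"z":-0.0246,"rx":0,"ry":0,"rz":0},{"grip":1,"x":-0.0171,"y":0,"z":-0.0246,"rx":0,"ry":0,"rz":0},{"grip":-1,"x":0,"y":0,"z":0,"rx":0,"ry":-0.153,"rz":0},{"grip":-1,"x":0,"y":0,"z":0,"rx":0,"ry":-0.153,"rz":0},{"grip":-1,"x":0,"y":0,"z":0,"rx":0,"ry":-0.153,"rz":0},{"grip":-1,"x":0,"y":0,"z":0,"rx":0,"ry":-0.153,"rz":0},{"grip":-1,"x":0,"y":0,"z":0,"rx":0,"ry":0,"rz":0}]'

```text
time_s: 10.72
position: [0.5026, 0.0456, 0.1191]
tool_rot: [[0.02, 1.0, 0.009], [0.94, -0.022, 0.341], [0.341, 0.002, -0.94]]
ft_force: [0.1, 0.1, -0.9]
grip_width: 0.0856
```

Run:
```python
from h import *
np.set_printoptions(precision=4,suppress=True)
s=env.observe(); print(s['position'],s['tool_rot'],s['q'],s['grip_width'])
im=cap('wrist','wrist5'); cap('top','top5')
print(finder.boxes_of('wrist','plate'))
im=dict(np.load('pics/wrist4.npz'))
for p in [(277,188),(371,188)]: print(w(im,*p,.065))
```

```text
[0.5026 0.0456 0.1191] [[ 0.0202  0.9998  0.0093]
 [ 0.9398 -0.0222  0.3409]
 [ 0.341   0.0018 -0.9401]] [-17.8193  26.0262  94.0116  20.8037  67.1763 -25.9269] 0.08559375153698197
[{'point': [0.5064, 0.1167, 0.0655], 'conf': 0.78}]
[0.4831 0.1887 0.065 ]
[0.5315 0.1876 0.065 ]
```

View pics/wrist5.png

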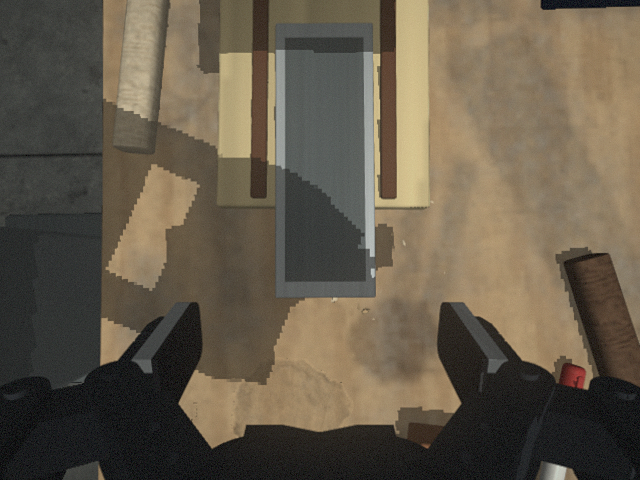

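View pics/top5.png

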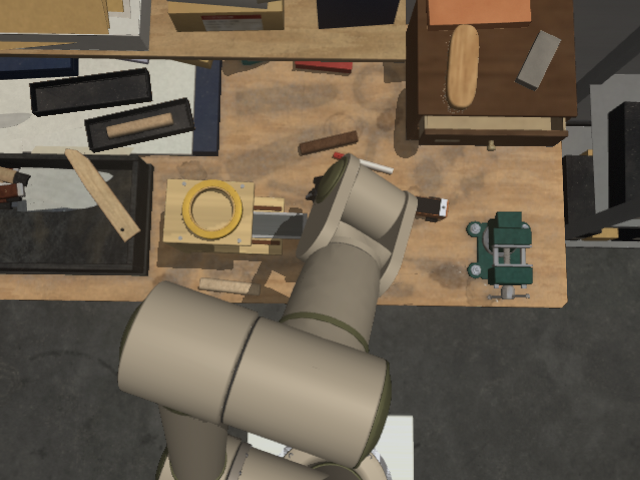

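Run:
```python
from h import *
np.set_printoptions(precision=4,suppress=True)
im=dict(np.load('pics/wrist5.npz'))
for p in [(276.5,24),(373,24),(277,297),(375,296)]: print(p,w(im,*p,.065))
for p in [(219,207),(428,206)]: print('shelf',w(im,*p,.06))
```

```text
(276.5, 24) [0.4827 0.1887 0.065 ]
(373, 24) [0.5318 0.1877 0.065 ]
(277, 297) [0.4808 0.0508 0.065 ]
(375, 296) [0.5289 0.0503 0.065 ]
shelf [0.4515 0.0965 0.06  ]
shelf [0.5579 0.0947 0.06  ]
```

The wrist view shows the plate flat and straight, its near end at row 297 (y ≈ 0.050) and the shelf edge at row 207. It sticks out about 46 mm. I'll go down to grip its sides.

Call:
play_rows --commands '[{"grip":-1,"x":0.0004,"y":0.0007,"z":0.0229,"rx":0,"ry":0,"rz":0},{"grip":-1,"x":0.0004,"y":0.0007,"z":0.0229,"rx":0,"ry":0,"rz":0},{"grip":-1,"x":0.0004,"y":0.0007,"z":0.0229,"rx":0,"ry":0,"rz":0},{"grip":-1,"x":0,"y":0,"z":0,"rx":0,"ry":0,"rz":0}]'

```text
time_s: 11.38
position: [0.5046, 0.0685, 0.0526]
tool_rot: [[0.026, 1.0, 0.005], [0.939, -0.026, 0.343], [0.343, -0.004, -0.939]]
ft_force: [0.6, -0.5, 0.2]
grip_width: 0.0855
```

Run:
```python
from h import *
np.set_printoptions(precision=4,suppress=True)
s=env.observe(); print(s['position'],s['tool_rot'],s['ft_force'])
cap('wrist','wrist6'); cap('scene','scene6')
```

```text
[0.5046 0.0685 0.0526] [[ 0.0257  0.9997  0.005 ]
 [ 0.939  -0.0258  0.343 ]
 [ 0.343  -0.0041 -0.9393]] [ 0.6421 -0.5281  0.1576]
```

View pics/wrist6.png

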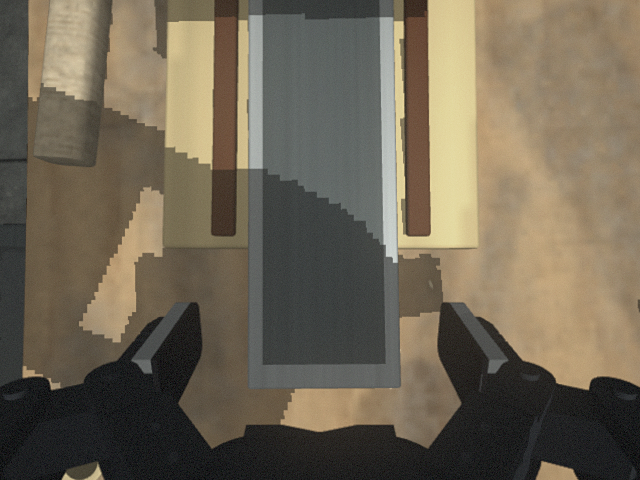

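View pics/scene6.png

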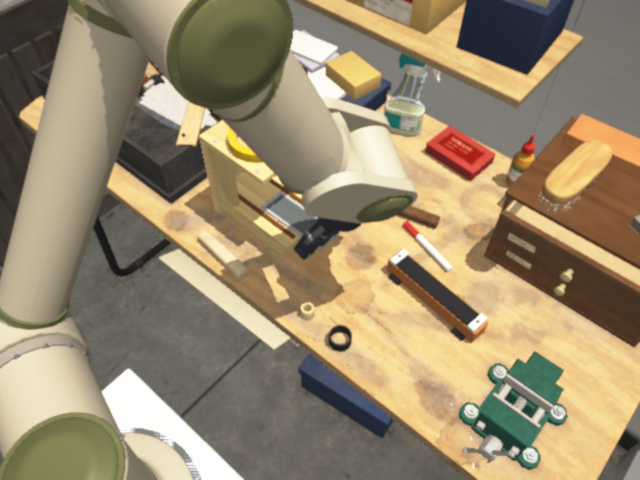

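Call:
play_rows --commands '[{"grip":-1,"x":0.0007,"y":0.001,"z":-0.0019,"rx":0,"ry":0,"rz":0},{"grip":0.2,"x":0,"y":0,"z":0,"rx":0,"ry":0,"rz":0},{"grip":0.6,"x":0,"y":0,"z":0,"rx":0,"ry":0,"rz":0},{"grip":1,"x":0,"y":0,"z":0,"rx":0,"ry":0,"rz":0},{"grip":1,"x":0,"y":0,"z":0,"rx":0,"ry":0,"rz":0},{"grip":1,"x":0,"y":0,"z":0,"rx":0,"ry":0,"rz":0},{"grip":1,"x":0,"y":0,"z":0,"rx":0,"ry":0,"rz":0}]' --squeeze 90

```text
time_s: 12.35
position: [0.5065, 0.0687, 0.0565]
tool_rot: [[0.023, 1.0, 0.009], [0.94, -0.025, 0.341], [0.341, 0.001, -0.94]]
ft_force: [-1.7, -1.8, 5.9]
grip_width: 0.0478
```

Run:
```python
from h import *
cap('wrist','wrist7')
```

```text
(no output)
```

View pics/wrist7.png

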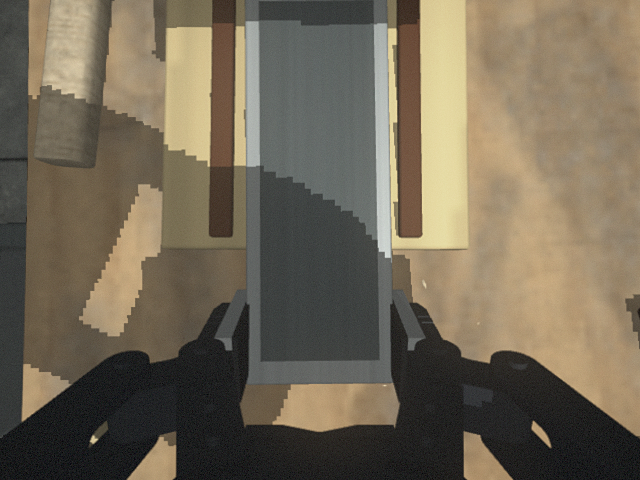

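Both pads are on the plate's sides, with a width reading of 48 mm. I'll lift a little and check for sag.

Call:
play_rows --commands '[{"grip":1,"x":0.0024,"y":0,"z":-0.0066,"rx":0,"ry":0,"rz":0},{"grip":1,"x":0.0034,"y":0,"z":-0.0094,"rx":0,"ry":0,"rz":0},{"grip":1,"x":0.0034,"y":0,"z":-0.0094,"rx":0,"ry":0,"rz":0},{"grip":1,"x":0,"y":0,"z":0,"rx":0,"ry":0,"rz":0}]'

```text
time_s: 12.9
position: [0.5067, 0.0687, 0.0839]
tool_rot: [[0.023, 1.0, 0.01], [0.94, -0.025, 0.34], [0.341, 0.002, -0.94]]
ft_force: [-0.3, 0.4, -1.9]
grip_width: 0.0476
```

```bash
cat >> h.py <<'E'
def plateplane(im,box,zr=None):
    c=cloud(im); u0,v0,u1,v1=box; p=c[v0:v1,u0:u1].reshape(-1,3); p=p[~np.isnan(p[:,0])]
    for _ in range(3):
        m=p.mean(0); U,S,V=np.linalg.svd(p-m,full_matrices=False); n=V[2]*np.sign(V[2][2]); r=(p-m)@n
        p=p[abs(r)<max(.002,2*r.std())]
    return m,n,r.std(),len(p)
E
python3 - <<'E'
from h import *
np.set_printoptions(precision=4,suppress=True)
im=cap('wrist','wrist8')
s=env.observe(); print(s['position'],s['tool_rot'],s['ft_force'],s['grip_width'])
m,n,sd,k=plateplane(im,(260,100,375,340)); print(m,n,sd,k,'tilt deg',np.degrees(np.arccos(n[2])))
c=cloud(im)
for v in range(20,380,40): print(v,c[v,320])
E
```

```text
[0.5065 0.0687 0.0834] [[ 0.0231  0.9997  0.0093]
 [ 0.9399 -0.0249  0.3406]
 [ 0.3408  0.0008 -0.9401]] [-0.3074 -0.9072 -2.2676] 0.047498983363363154
[0.5056 0.1061 0.0907] [-0.0013  0.0136  0.9999] 0.0006147385419681019 27469 tilt deg 0.7814888568053915
20 [0.5083 0.1765 0.0906]
60 [0.508  0.1625 0.0898]
100 [0.5076 0.148  0.0901]
140 [0.5073 0.134  0.0892]
180 [0.5069 0.1195 0.0908]
220 [0.5066 0.1055 0.0916]
260 [0.5063 0.0919 0.0899]
300 [0.5059 0.0784 0.0915]
340 [0.5056 0.0651 0.0915]
```

View pics/wrist8.png

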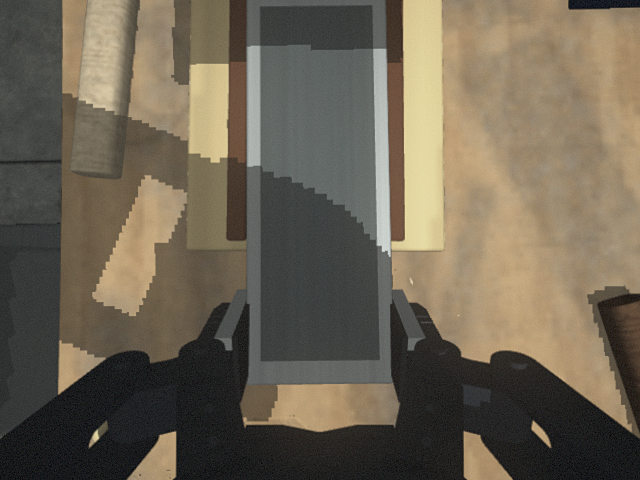

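Run:
```python
from h import *
np.set_printoptions(precision=4,suppress=True)
im=dict(np.load('pics/wrist8.npz'))
g=cv2.cvtColor(np.array(im['color']),cv2.COLOR_BGR2GRAY)
for v in (5,60,230): print(v,g[v,238:262],g[v,380:402])
for p in [(246,383),(392,383),(247,100),(390,100)]: print(p,w(im,*p,.091))
```

```text
5 [ 55  62  53  48  53  51  48  52  64  90  95  96 100  99  97  93  94  96
  94  95  95  91  95  92] [94 95 94 99 89 79 54 53 53 54 51 52 50 54 51 51 50 46 56 45 47 55]
60 [ 59  62  58  60  61  56  61  54  93 140 164 173 178 174 170 169 168 168
 168 168 166 158 120  95] [177 177 178 182 181 172 148  82  53  62  53  62  55  55  59  64  59  56
  58  54  59  80]
230 [ 57  57  58  59  55  56  52  50  61  94  97 102 100 104  98 104 100 103
  97 100  97  98  88  63] [199 202 203 211 204 208 204 205 210 190 142  89  89  91  89  94  89  92
  94  92  91  93]
(246, 383) [0.4805 0.0514 0.091 ]
(392, 383) [0.5294 0.0502 0.091 ]
(247, 100) [0.4822 0.1482 0.091 ]
(390, 100) [0.532 0.147 0.091]
```

The plate is held flat, with a measured tilt of 0.8° and its centre 52 mm ahead of the TCP along the tool. I'll carry it over the holder and yaw it by -6°.

Call:
play_rows --commands '[{"grip":1,"x":-0.015,"y":0.0033,"z":-0.0053,"rx":0,"ry":0,"rz":0},{"grip":1,"x":-0.0293,"y":0.0066,"z":-0.0106,"rx":0,"ry":0,"rz":0},{"grip":1,"x":-0.0293,"y":0.0066,"z":-0.0106,"rx":0,"ry":0,"rz":0},{"grip":1,"x":-0.0293,"y":0.0066,"z":-0.0106,"rx":0,"ry":0,"rz":0},{"grip":1,"x":-0.0293,"y":0.0066,"z":-0.0106,"rx":0,"ry":0,"rz":0},{"grip":1,"x":-0.0293,"y":0.0066,"z":-0.0106,"rx":0,"ry":0,"rz":0},{"grip":1,"x":-0.0293,"y":0.0066,"z":-0.0106,"rx":0,"ry":0,"rz":0},{"grip":1,"x":-0.0293,"y":0.0066,"z":-0.0106,"rx":0,"ry":0,"rz":0},{"grip":1,"x":-0.0143,"y":0.0033,"z":-0.0053,"rx":0,"ry":0,"rz":0},{"grip":1,"x":0,"y":0,"z":0,"rx":-0.0182,"ry":0,"rz":0.05},{"grip":1,"x":0,"y":0,"z":0,"rx":-0.0182,"ry":0,"rz":0.05},{"grip":1,"x":0,"y":0,"z":0,"rx":0,"ry":0,"rz":0}]'

```text
time_s: 14.45
position: [0.5526, -0.1817, 0.0826]
tool_rot: [[0.123, 0.991, 0.044], [0.932, -0.131, 0.339], [0.341, -0.001, -0.94]]
ft_force: [-0.1, 0.1, -2.1]
grip_width: 0.0473
```

Run:
```python
from h import *
np.set_printoptions(precision=4,suppress=True)
im=cap('wrist','wrist9'); cap('scene','scene9'); cap('top','top9')
s=env.observe(); print(s['position'],s['tool_rot'],s['ft_force'],s['grip_width'],s['time_s'])
m,n,sd,k=plateplane(im,(260,100,375,340)); print(m,n,sd,k,'tilt deg',np.degrees(np.arccos(n[2])))
t=s['position']; a=s['tool_rot'][:2,0]; a=a/np.linalg.norm(a); print('centre est',t[:2]+.0516*a, 'yaw',np.degrees(np.arctan2(a[1],a[0])))
```

```text
[ 0.5529 -0.1817  0.0827] [[ 0.1222  0.9915  0.0443]
 [ 0.9321 -0.13    0.3382]
 [ 0.3411 -0.     -0.94  ]] [-0.0514 -0.0662 -1.46  ] 0.04718929106262803 14.6
[ 0.5554 -0.1445  0.0895] [0.0022 0.0125 0.9999] 0.0006200136042613917 27460 tilt deg 0.7252795732059388
centre est [ 0.5596 -0.1306] yaw 82.53158769299765
```

View pics/wrist9.png

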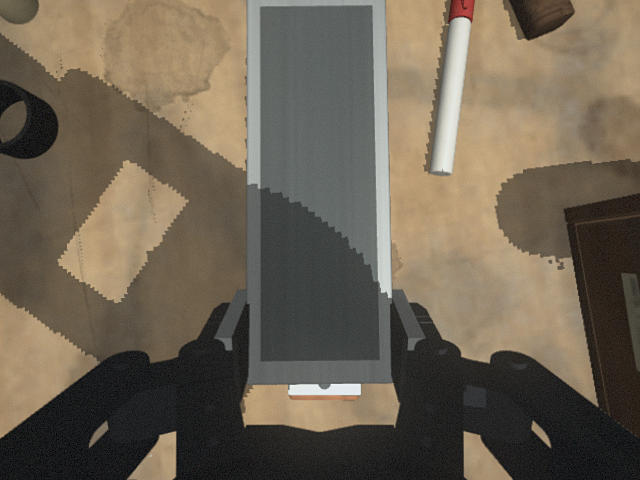

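View pics/scene9.png

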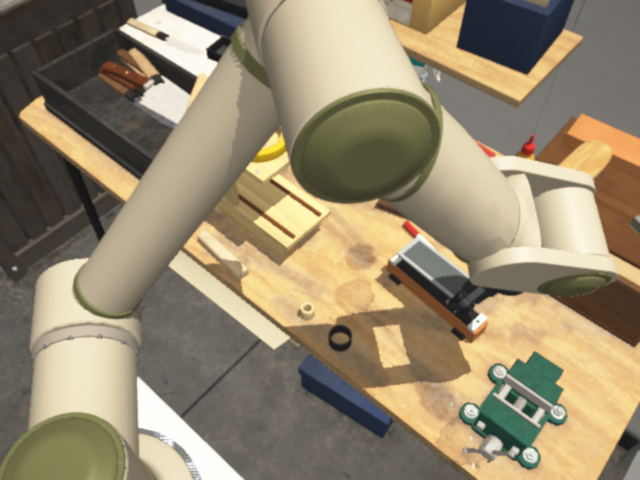

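View pics/top9.png

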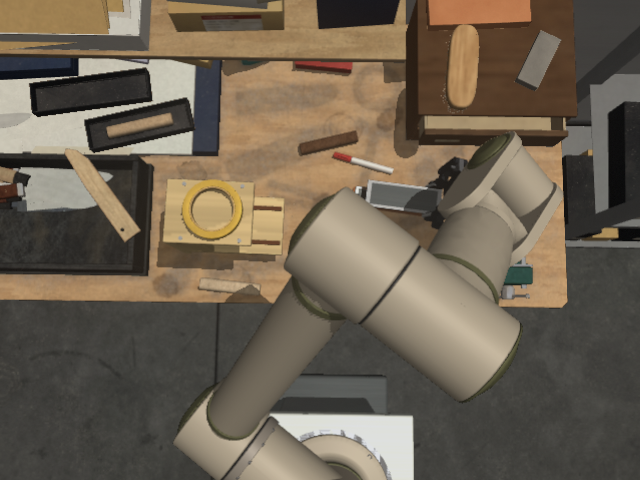

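The wrist view shows the near lip peeking out beyond the plate's near end (288–361, 385–399), which I can use to refine the position. The far lip is hidden under the plate in this view.

Run:
```python
from h import *
np.set_printoptions(precision=4,suppress=True)
im=dict(np.load('pics/wrist9.npz'))
c=np.array(im['color']); cv2.imwrite('pics/c9.png',cv2.resize(c[365:415,270:380],None,fx=7,fy=7,interpolation=cv2.INTER_CUBIC))
s9=cv2.imread('pics/scene9.png'); cv2.imwrite('pics/cs9.png',cv2.resize(s9[220:345,375:500],None,fx=4.7,fy=4.7,interpolation=cv2.INTER_CUBIC))
```

```text
(no output)
```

View pics/c9.png

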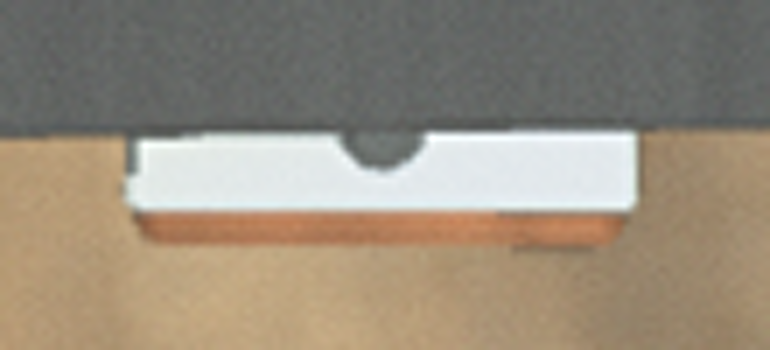

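View pics/cs9.png

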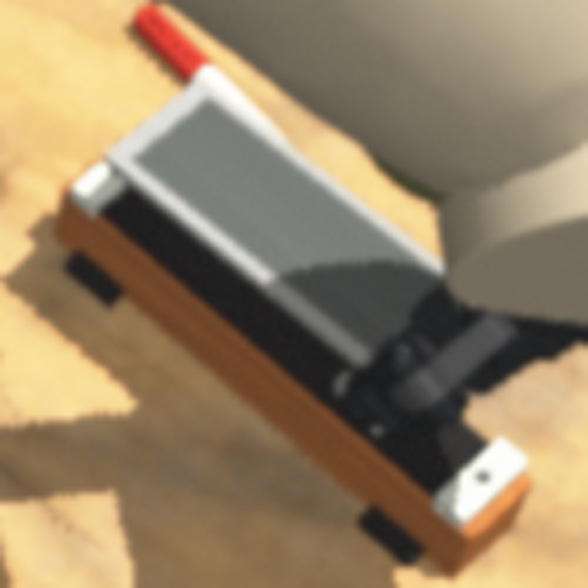

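Run:
```python
from h import *
np.set_printoptions(precision=4,suppress=True)
im=dict(np.load('pics/wrist9.npz'))
A=w(im,288.1,394.7,.039);B=w(im,361.1,395,.039);m=(A+B)/2; print(A,B,m,np.linalg.norm(B-A))
a=np.radians(82.6); d=np.array([np.cos(a),np.sin(a)])
for L in (.09,.095): print(L,m[:2]+L*d)
e=B-A; print('perp ang',np.degrees(np.arctan2(e[1],e[0]))+90)
# plate pose now
P=w(im,246,383,.090);Q=w(im,392,383,.090); n=(P+Q)/2; print('plate near',n,'centre',n[:2]+.07*d)
T=dict(np.load('pics/top0.npz')); S=dict(np.load('pics/scene0.npz'))
# screws in top: crop (107,149),(621,223) /6
for p in [(107,149),(621,223)]: print('screw T',w(T,(p[0]+.5)/6-.5+340,(p[1]+.5)/6-.5+170,.039))
```

```text
[ 0.5322 -0.218   0.039 ] [ 0.5653 -0.2225  0.039 ] [ 0.5488 -0.2203  0.039 ] 0.03338575068373815
0.09 [ 0.5604 -0.131 ]
0.095 [ 0.561  -0.1261]
perp ang 82.3424231575108
plate near [ 0.549  -0.1993  0.09  ] centre [ 0.558  -0.1299]
screw T [ 0.5705 -0.0471  0.039 ]
screw T [ 0.5484 -0.214   0.039 ]
```

Call:
play_rows --commands '[{"grip":1,"x":-0.003,"y":0.0012,"z":0.0083,"rx":0,"ry":0,"rz":0},{"grip":1,"x":-0.003,"y":0,"z":0.0083,"rx":0,"ry":0,"rz":0},{"grip":1,"x":-0.003,"y":0,"z":0.0083,"rx":0,"ry":0,"rz":0},{"grip":1,"x":-0.003,"y":0,"z":0.0083,"rx":0,"ry":0,"rz":0},{"grip":1,"x":0,"y":0,"z":0,"rx":0,"ry":0,"rz":0}]'

```text
time_s: 15.22
position: [0.5538, -0.1817, 0.0467]
tool_rot: [[0.124, 0.991, 0.044], [0.932, -0.131, 0.339], [0.342, -0.001, -0.94]]
ft_force: [-0.2, 0.0, -1.7]
grip_width: 0.0475
```

Run:
```python
from h import *
np.set_printoptions(precision=4,suppress=True)
im=cap('wrist','wrist10'); cap('scene','scene10')
s=env.observe(); print(s['position'],s['ft_force'],s['grip_width'],s['time_s'])
m,n,sd,k=plateplane(im,(260,100,375,340)); print(m,n,sd,k,'tilt deg',np.degrees(np.arccos(n[2])))
c=np.array(im['color']); cv2.imwrite('pics/c10.png',c[0:480,180:460])
s9=cv2.imread('pics/scene10.png'); cv2.imwrite('pics/cs10.png',cv2.resize(s9[220:345,375:500],None,fx=4.7,fy=4.7,interpolation=cv2.INTER_CUBIC))
```

```text
[ 0.5542 -0.1819  0.0476] [-0.0229  0.5575 -1.4441] 0.04719762370122187 15.325
[ 0.5567 -0.1445  0.0536] [0.0032 0.0117 0.9999] 0.000617287419987265 27453 tilt deg 0.6949531448436435
```

View pics/c10.png

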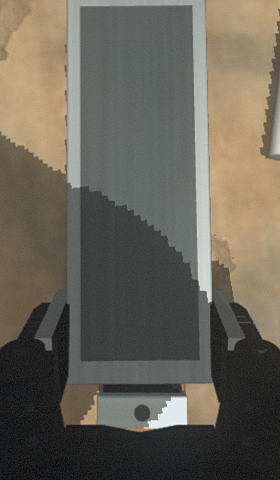

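View pics/cs10.png

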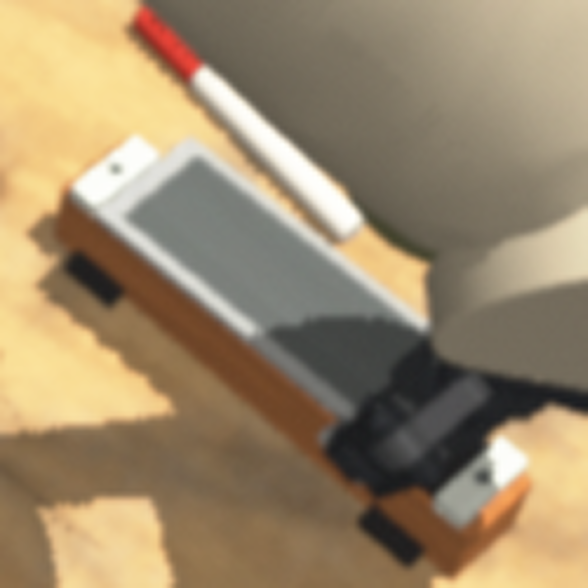

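The plate lines up with the bed. The lip hole is at (322,413) and the plate's midline at u≈320, with a gap showing between the plate's end and the lip. I'll lower the rest gently.

Call:
play_rows --commands '[{"grip":1,"x":-0.0015,"y":0.0005,"z":0.0042,"rx":0,"ry":0,"rz":0},{"grip":1,"x":-0.0015,"y":0,"z":0.0042,"rx":0,"ry":0,"rz":0},{"grip":1,"x":0,"y":0,"z":0,"rx":0,"ry":0,"rz":0}]'

```text
time_s: 15.7
position: [0.5545, -0.1818, 0.0382]
tool_rot: [[0.123, 0.991, 0.044], [0.932, -0.131, 0.338], [0.341, -0.001, -0.94]]
ft_force: [0.0, 0.1, -2.3]
grip_width: 0.0479
```

Call:
play_rows --commands '[{"grip":1,"x":-0.0007,"y":0,"z":0.0019,"rx":0,"ry":0,"rz":0},{"grip":1,"x":0,"y":0,"z":0,"rx":0,"ry":0,"rz":0}]'

```text
time_s: 15.95
position: [0.5546, -0.1819, 0.0365]
tool_rot: [[0.123, 0.991, 0.045], [0.932, -0.131, 0.338], [0.341, -0.0, -0.94]]
ft_force: [-0.9, 0.3, -1.6]
grip_width: 0.0474
```

Call:
play_rows --commands '[{"grip":1,"x":-0.0005,"y":0,"z":0.0014,"rx":0,"ry":0,"rz":0},{"grip":1,"x":0,"y":0,"z":0,"rx":0,"ry":0,"rz":0}]'

```text
time_s: 16.2
position: [0.5546, -0.1819, 0.035]
tool_rot: [[0.123, 0.991, 0.045], [0.932, -0.131, 0.338], [0.341, 0.0, -0.94]]
ft_force: [0.4, 0.6, -2.0]
grip_width: 0.0475
```

Call:
play_rows --commands '[{"grip":1,"x":-0.0005,"y":0,"z":0.0014,"rx":0,"ry":0,"rz":0},{"grip":1,"x":0,"y":0,"z":0,"rx":0,"ry":0,"rz":0}]'

```text
time_s: 16.45
position: [0.5546, -0.1819, 0.0335]
tool_rot: [[0.123, 0.991, 0.045], [0.932, -0.131, 0.338], [0.341, -0.0, -0.94]]
ft_force: [0.8, -0.4, -1.4]
grip_width: 0.0474
```

Call:
play_rows --commands '[{"grip":1,"x":-0.0003,"y":0,"z":0.0009,"rx":0,"ry":0,"rz":0},{"grip":1,"x":0,"y":0,"z":0,"rx":0,"ry":0,"rz":0}]'

```text
time_s: 16.7
position: [0.5547, -0.1819, 0.0326]
tool_rot: [[0.123, 0.991, 0.045], [0.932, -0.131, 0.338], [0.341, 0.0, -0.94]]
ft_force: [-1.4, -0.1, -2.0]
grip_width: 0.0474
```

Call:
play_rows --commands '[{"grip":1,"x":-0.0003,"y":0,"z":0.0009,"rx":0,"ry":0,"rz":0},{"grip":1,"x":0,"y":0,"z":0,"rx":0,"ry":0,"rz":0}]'

```text
time_s: 16.95
position: [0.5547, -0.1819, 0.032]
tool_rot: [[0.123, 0.991, 0.045], [0.932, -0.131, 0.338], [0.341, 0.0, -0.94]]
ft_force: [-1.2, -0.5, 2.9]
grip_width: 0.0475
```

Call:
play_rows --commands '[{"grip":1,"x":-0.0002,"y":0,"z":0.0006,"rx":0,"ry":0,"rz":0},{"grip":1,"x":0,"y":0,"z":0,"rx":0,"ry":0,"rz":0},{"grip":1,"x":0,"y":0,"z":0,"rx":0,"ry":0,"rz":0}]'

```text
time_s: 17.32
position: [0.5547, -0.1819, 0.0319]
tool_rot: [[0.123, 0.991, 0.045], [0.932, -0.131, 0.338], [0.341, 0.001, -0.94]]
ft_force: [-2.9, -0.4, 7.6]
grip_width: 0.0477
```

Run:
```python
from h import *
np.set_printoptions(precision=4,suppress=True)
im=cap('wrist','wrist11'); cap('scene','scene11')
s=env.observe(); print(s['position'],s['ft_force'],s['grip_width'],s['time_s'])
m,n,sd,k=plateplane(im,(260,100,375,340)); print(m,n,sd,k,'tilt deg',np.degrees(np.arccos(n[2])))
c=np.array(im['color']); s9=cv2.imread('pics/scene11.png')
a=cv2.resize(s9[220:345,375:500],(480,480),interpolation=cv2.INTER_CUBIC)
cv2.imwrite('pics/c11.png',np.hstack([c[:,180:460],a]))
```

```text
[ 0.5547 -0.1819  0.0319] [-2.8752  0.4643  7.6999] 0.04733178251292685 17.425
[ 0.5576 -0.1448  0.0394] [0.0002 0.0009 1.    ] 0.0006154414523088145 27465 tilt deg 0.05146952159997474
```

View pics/c11.png

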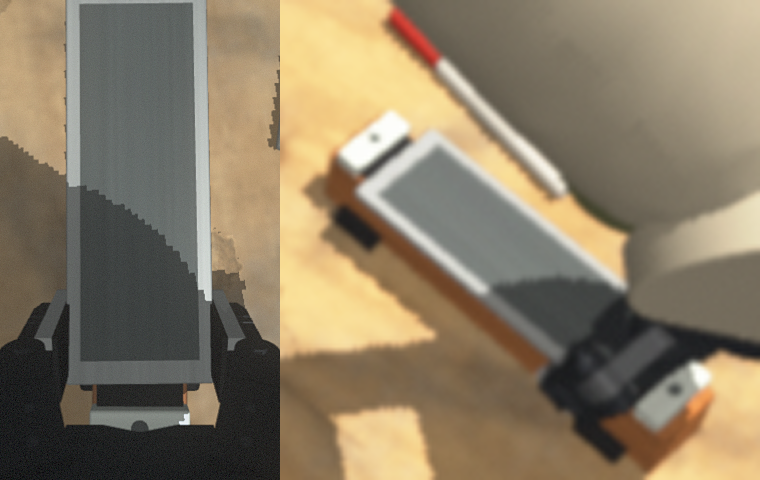

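The plate is resting flat while held, with a plane tilt of 0.05°, its top at z ≈ 0.0394 and the gap to the near lip about 8 mm as intended. I'll release.

Call:
play_rows --commands '[{"grip":0.1,"x":0,"y":0,"z":0,"rx":0,"ry":0,"rz":0},{"grip":-0.4,"x":0,"y":0,"z":0,"rx":0,"ry":0,"rz":0},{"grip":-1,"x":0,"y":0,"z":0,"rx":0,"ry":0,"rz":0},{"grip":-1,"x":0,"y":0,"z":0,"rx":0,"ry":0,"rz":0},{"grip":-1,"x":0,"y":0,"z":0,"rx":0,"ry":0,"rz":0},{"grip":-1,"x":0,"y":0,"z":0,"rx":0,"ry":0,"rz":0}]'

```text
time_s: 18.18
position: [0.5546, -0.1818, 0.031]
tool_rot: [[0.123, 0.991, 0.045], [0.932, -0.131, 0.338], [0.341, 0.0, -0.94]]
ft_force: [0.7, -0.3, -0.4]
grip_width: 0.0853
```

Run:
```python
from h import *
np.set_printoptions(precision=4,suppress=True)
im=cap('wrist','wrist12')
s=env.observe(); print(s['position'],s['ft_force'],s['grip_width'],s['time_s'])
m,n,sd,k=plateplane(im,(260,100,375,340)); print(m,n,sd,k,'tilt deg',np.degrees(np.arccos(n[2])))
```

```text
[ 0.5546 -0.1818  0.031 ] [-0.5416 -0.5663 -0.7554] 0.08508544471926484 18.225
[ 0.5575 -0.1448  0.0394] [-0.0002  0.0007  1.    ] 0.0006150403004729887 27450 tilt deg 0.04083687439527568
```

View pics/wrist12.png

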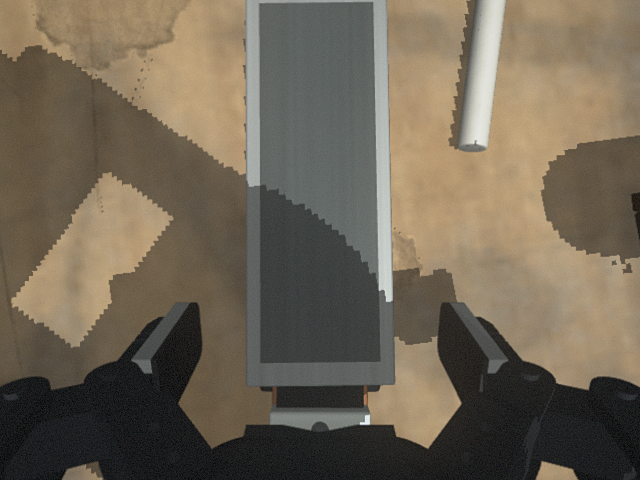

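Released cleanly, with the pads (200,330) and (440,330) clear of the plate's sides. I'll back off along the tool axis.

Call:
play_rows --commands '[{"grip":-1,"x":0,"y":0,"z":-0.012,"rx":0,"ry":0,"rz":0},{"grip":-1,"x":0,"y":0,"z":-0.03,"rx":0,"ry":0,"rz":0},{"grip":-1,"x":0,"y":0,"z":-0.04,"rx":0,"ry":0,"rz":0},{"grip":-1,"x":0,"y":0,"z":-0.04,"rx":0,"ry":0,"rz":0},{"grip":-1,"x":0,"y":0,"z":-0.03,"rx":0,"ry":0,"rz":0},{"grip":-1,"x":0,"y":0,"z":0,"rx":0,"ry":0,"rz":0},{"grip":-1,"x":0,"y":0,"z":0,"rx":0,"ry":0,"rz":0}]'

```text
time_s: 19.1
position: [0.5475, -0.2329, 0.1733]
tool_rot: [[0.124, 0.991, 0.044], [0.932, -0.131, 0.339], [0.342, -0.001, -0.94]]
ft_force: [-0.2, 0.0, 0.0]
grip_width: 0.0851
```

Run:
```python
from h import *
np.set_printoptions(precision=4,suppress=True)
im=cap('wrist','wrist13'); cap('scene','scene13')
s=env.observe(); print(s['position'],s['ft_force'],s['time_s'])
for t in ['loupe','ferrule','blank','tape']:
    print(t,[(np.round(b['point'],3),round(b['conf'],2)) for b in finder.boxes_of('scene',t)[:1]])
```

```text
[ 0.5475 -0.2327  0.1729] [ 0.373   0.289  -0.8599] 19.2
loupe [(array([ 0.393, -0.064,  0.016]), 0.95)]
ferrule [(array([0.401, 0.008, 0.018]), 0.52)]
blank [(array([0.385, 0.198, 0.017]), 0.78)]
tape []
```

View pics/wrist13.png

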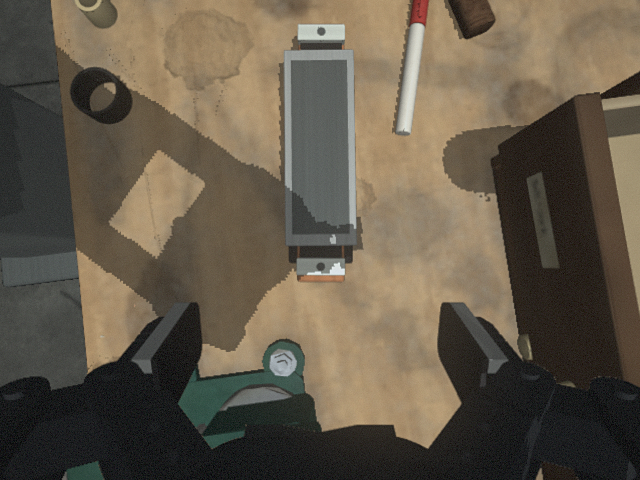

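View pics/scene13.png

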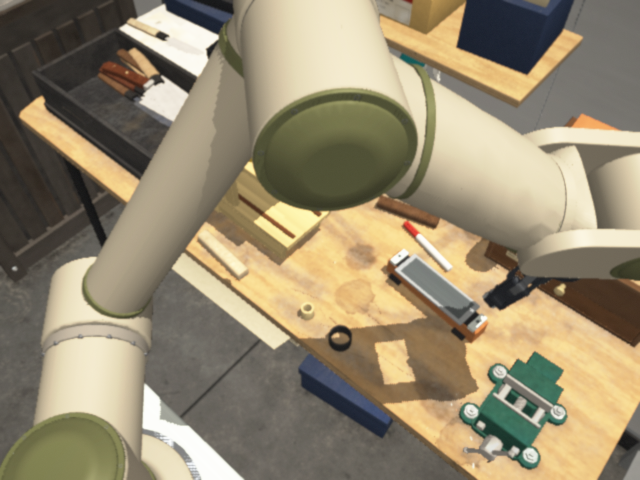

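Run:
```python
from h import *
np.set_printoptions(precision=4,suppress=True)
im=dict(np.load('pics/wrist13.npz'))
s=[w(im,*p,.039)[:2] for p in [(321,31),(320,267)]]
P=np.array([w(im,*p,.040)[:2] for p in [(285.5,51),(352.5,50.5),(286,246),(355.5,245)]])
h=np.mean(s,0); d=(s[0]-s[1])/np.linalg.norm(s[0]-s[1]); e=P.mean(0)-h
print('holder',h,'plate',P.mean(0),'along',e@d,'across',e@np.array([-d[1],d[0]]))
a=(P[0]+P[1]-P[2]-P[3]); print(np.degrees(np.arctan2(d[1],d[0])),np.degrees(np.arctan2(a[1],a[0])))
print(plateplane(im,(295,65,345,180)))
im=cap('top','top13'); print(finder.boxes_of('top','tape'))
```

```text
holder [ 0.5602 -0.1321] plate [ 0.5598 -0.1321] along -4.287059907738745e-05 across 0.0004528280989382369
82.28446783374444 83.03738966450882
(array([ 0.5619, -0.1141,  0.0393]), array([-0.0003,  0.0004,  1.    ]), np.float64(0.0006718529837598773), 5695)
[{'point': [0.5074, 0.2069, 0.2077], 'conf': 0.92}]
```

The plate is centred to within 1 mm and 1°, it lies flat, and none of the four other things has moved. I'm handing in.

Run:
```python
from h import *
print(order.close_job()); print(env.observe()['time_s'])
```

```text
the job is handed in; nothing more can be done
None
the job is handed in; nothing more can be done
```

The honing plate is lying flat in the sharpening holder, and I handed the job in at about 19 s of the 64 s allowed. No verdict was reported.

- **Drawing it out:** I pressed with shut, tilted fingertips at about 16 N and dragged the plate until it stuck out about 46 mm over the shelf edge, still flat.
- **Picking up:** I gripped it by the sides of the part that stuck out. I kept the tool tilted 20° so the wrist camera cleared the top board. The plate stayed within 0.8° of level while held.
- **Placing:** I lowered it until the wrist force showed contact with the seat, kept holding it for about half a second, then opened and backed off.

**Last checks (measured from the wrist camera):**

| Check | Measured | Limit |
|---|---|---|
| Off centre, lengthwise and across | under 1 mm | 10 mm |
| Angle to the bed | about 0.8° | 8° |
| Tilt | about 0.03° | 2° |
| Top face height | 0.0393 m (0.040 expected) | within 3 mm of seat height |

The loupe, ferrule, pale blank and tape were found within about 6 mm of where they started, close to the finder's own error of about 4 mm. The tape was not found in the last scene picture because the arm hid it, but the top camera showed it in place. No check failed or disagreed beyond measurement error.

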